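Index a decorating wheel to its zero line and lock it

TASK

Turn the decorating wheel to its zero line: pull up the spring plunger and turn its bar into the rest notch so that it stays out by itself, turn the wheel by its raised rim until the long engraved line faces the fixed pointer, then turn the bar back so that the pin springs fully home and locks the wheel there. Leave the card tube standing in the middle of the wheel and do not disturb the paint bottles, tape and mug beside it.

Things in the scene. Friction and masses are not known exactly. Their poses are not given: they have to be found in the camera images.
- wheel_base: Fixed cast pedestal, foot 148 mm across, that carries the wheel, the plunger's bracket (36 mm wide, out to 158 mm from the axis, 126 mm high) and the pointer. Origin on the table under the wheel's axis, z up. In its frame the plunger stands on the -x side (towards the robot), 117 mm from the axis; the pointer stands at 120 degrees clockwise from +x.
- wheel (a joint): Angle of the wheel about its upright axis, rad, counter-clockwise from above positive. 0 = the long engraved line faces the pointer; it starts between 0.7 and 2.3. Turns with very light friction (about 0.01 N m) and stays where it is left. With the plunger down, its pin between two teeth locks the wheel.
- wheel_centre (a point): Point on the wheel's axis, level with the rim's top. The aluminium wheel is a dish: floor 98 mm above the table; upstanding rim 10 mm thick, outer radius 100, inner 90, flat top 128 mm above the table. Outside the rim, an index ring with 36 rounded teeth 10 degrees apart, out to radius 131 mm, tooth tops 96 mm above the table.
- plunger_lift (a joint): Height of the plunger, m: 0 = pin home between two teeth, 0.012 = in the rest notch, clear of the teeth (0.009), 0.0175 = upper stop. A spring pulls it down, 5 N at 0, 7 N at 0.012. The round-nosed pin finds the nearest tooth gap (one lies under it when the line faces the pointer, and every 10 degrees) and draws the wheel true to it.
- plunger_twist (a joint): Turn of the plunger's bar about its upright axis, rad, counter-clockwise from above positive: 0 = locked direction (it can go down), 1.22 = rest notch, end stop 1.35. Lift above 0.0145 to turn it over the collar, lower it 2.5 mm into the notch at 1.22 (+-0.07). To return: lift above 0.0145, turn to 0, let it down; below 0.2 it can drop.
- plunger_bar (a point): Middle of the black cross bar on the plunger, gripped from above: 44 mm long (along this point's y), 11 mm thick (its x), 18 mm high (9 mm above and below this point). This point is 165 mm above the table with the pin home. Below it is the collar, 31 mm across, top 142 mm above the table: keep fingertips above that.
- zero_mark (a point): The long engraved dark line, 4 mm wide, where it crosses the top of the wheel's rim (95 mm from the axis, 128 mm above the table). It runs on down both sides of the rim and over the floor of the dish; the other 35 marks are thin short ticks on the rim only.
- pointer_tip (a point): Tip of the fixed tapered steel pointer, 103 mm from the wheel's axis, 131.5 mm above the table, aimed at the axis. Its post, 10 mm thick and 138 mm high, stands outside the index ring, 148 mm from the axis.
- card_tube: Short card tube, 47 mm across, 69 mm high, standing loose on the middle of the wheel's dish. Origin at the middle of its foot, z up along the tube.
- paint_a: Paint bottle with black cap, 40 mm across, 105 mm high, standing on the cardboard sheet (14 mm thick) to the right of the wheel. Origin at its foot.
- paint_b: Paint bottle with black cap, 38 mm across, 100 mm high, standing on the cardboard sheet (14 mm thick) to the right of the wheel, farther back. Origin at its foot.
- masking_tape: Roll of masking tape, 104 mm across, 25 mm high, lying near the table's front edge to the right. Origin under its middle.
- mug: White mug, 82 mm across, 94 mm high, near the table's front edge to the left. Origin at its foot.

How it is judged (in metres and radians):
On the way, in this order (a step that is already met when the one before it is completed fails the run):
1. the plunger stands pulled out in its rest notch, let go (value of joint plunger_lift above 0.0105 m and value of joint plunger_twist above 1.05 rad and contact force between the fingers and plunger_lift below 0.2 N), for 0.2 s.
2. with the plunger still out, the long line has been turned to face the pointer (value of joint plunger_lift above 0.0105 m and value of joint wheel between -0.08 and 0.08 rad), for 0.2 s.
At the end, for the whole second after the job is handed in: The long line faces the pointer within 0.04 rad and the wheel is at rest; the bar is turned back (under 0.3 rad) and the pin is fully home (lift under 3 mm), so the wheel is locked; the card tube stands upright within 20 mm of the wheel's centre; bottles, tape and mug are where they were (value of joint wheel between -0.04 and 0.04 rad and value of joint plunger_lift below 0.003 m and value of joint plunger_twist below 0.3 rad and angle between card_tube's own z axis and vertical below 0.1 rad and horizontal distance between card_tube and wheel_centre below 0.02 m and velocity of joint wheel between -0.05 and 0.05 rad/s); the robot touches nothing.
It fails at once if the card tube is tipped or pushed more than 20 mm off the middle of the wheel (angle between card_tube's own z axis and vertical above 0.3 rad or horizontal distance between card_tube and wheel_centre above 0.02 m).
It fails at once if a bottle, the tape or the mug is pushed more than 20 mm or tipped (distance of any of paint_a, paint_b, masking_tape, mug from where it was at the start of the episode above 0.02 m or angle between any of paint_a, paint_b, masking_tape, mug's own z axis and vertical above 0.4 rad).
It also fails if it takes over 70 s, if anything falls off the work surface, if the arm or the gripper's body presses on something with over 40 N, if the wrist force passes 120 N, or if a joint passes its speed limit or range.

ROBOT

A 6-joint arm with a two-finger parallel gripper is mounted at the origin on a cart in front of the work surface, level with it; the furniture and walls round the work are solid. World frame = base frame: x ahead of the robot, y to its left, z up, the work surface at z = 0. Lengths are in mm, angles in rad, forces in N, time in s.
With the tool pointing down it reaches from about 350 to 875 mm from the base axis. Payload 4.2 kg.
Tool frame: the origin (TCP) lies on the centre line of the jaws, within the pads' length; the fingertips stand ahead of it and the grasp point (between the pads) lies 3 mm ahead of it (arm.finger_overhang is the z of the fingertips in the tool frame, in mm); z points along the fingers, y is the line along which they close (so a half turn about z gives the same grasp; the last joint's range is limited). The gripper opens to 85 mm and grips with 20 to 120 N. Pads are 22 mm wide; open, the fingers measure 114 mm over their backs; the gripper's body (76 mm by 85 mm) begins 54 mm behind the grasp point. The pads swing forward as they close: fully open they stand 13 mm farther back than shut.
Start: joints at [-0.932, 0.385, 0.008, 0, -1.194, -0.259], TCP at [231.723, -580.434, 253.312] pointing down, gripper open.
Joint ranges: [-3.14, 3.14], [-1.21, 2.06], [-1.07, 1.41], [-3.16, 2.05], [-2.99, -0.16], [-3.1, 3.1]. Speed limits (rad/s): [2.79, 2.79, 3.14, 3.14, 3.14, 3.14].

INTERFACE

Orientations are given as a 3x3 rotation matrix whose columns are the frame's x, y, z axes.
In Python, from plant import arm gives the robot as it stands.
- The arm moves only by the tool jog_arm, never from a script. Its argument "plan" is a list of rows, each an object with "claw": the opening, from 0 (shut) to 1 (fully open); "offset": the shift along the tool's x, y, z in cm, a list of three; "twist": the turn, a rotation vector about the tool's x, y, z in rad, a list of three. A call has 1 to 5 rows; each row is the pose to reach, as a shift and turn from the pose commanded when the call began, along the tool's axes at that moment; what a row does not reach only later rows make up. A row lasts 1/8 s, in which the tool goes at most 62.5 mm and 10.7 degrees, less where a joint would pass 70% of its speed; a pose out of reach is approached as far as the arm can. A call with a gripper value outside its range is refused whole. The fingers move at their own pace and stop on an object; "newtons" is the grip in N (left out, the last holds). Time passes only in rows, so rows that repeat a pose let the fingers close. It gives the time, the measured TCP pose, the force, the opening and the grip force at its end, in the units of the state.
- arm.sense(): the state, without advancing time (a new reading comes with each control period).
- arm.snapshot(name): name is "scene" or "top"; returns the picture (384x512x3 uint8, blue, green, red); there is no depth.
- arm.calibration(name): a dict with "fovy" (degrees; the focal length in pixels is half the picture's height over the tangent of half this angle, whatever the lens; pixels are square), "cx", "cy" (the principal point, pixels), "eye" and "attitude" of the camera in the world. Camera axes: x right, y down, z forward; pixel columns grow to the right and rows downward; lengths in mm; the calibration is good to about 2 mm. A picture is of the moment at which its call begins. calibration takes no time and is no camera call.
- arm.close_job(): hands the job in; it is judged then, once.
The state is a dict: "t": time; "joint_pos": joint angles; "joint_vel": joint speeds; "tau": joint torques, N m; "eef_pos": TCP position; "tool_rot": TCP orientation; "ft_force": force on the tool from outside, world axes, zero at the start; "moment": the same for the moment, N m; "finger_gap": finger opening in mm; "finger_force": force on a finger pad.
Only numpy, scipy, OpenCV 4.12 (cv2) and the standard library are available. Lean on these libraries where they do the work, as an engineer would, in place of code of your own. Each camera call takes 0.05 s, during which the arm holds its last target. There are 200 camera calls.

## Working session

There is one attempt and no reset: what is moved stays moved. The work goes in short steps, Python scripts to look and compute and a tool call to move; the robot and the scene stay as the last step left them, time stands still between calls to the robot, and variables do not carry over. Pictures are saved under pics/ and viewed, at most 10 in all, crops included, and the job is handed in when it is done.

Besides the shell and the picture viewer there is one more tool, called as name(argument=value, ...), one argument or row to a line, values as JSON. jog_arm: Moves the arm, as the interface text tells. Its arguments: {"type":"object","properties":{"plan":{"type":"array"},"newtons":{"type":"number"}},"required":["plan"]}

```bash
mkdir -p pics; ls
python3 - <<'E'
from plant import arm
import cv2
for n in("scene","top"):
    cv2.imwrite(f"pics/{n}0.png",arm.snapshot(n)); print(n,arm.calibration(n))
s=arm.sense(); print(s, arm.finger_overhang)
E
```

```text
pics
scene {'fovy': 45.2488733849785, 'cx': 260.59373924861495, 'cy': 194.30812542745085, 'eye': array([ 120.98916377,  657.97569647, 1122.33059732]), 'attitude': array([[-0.83898685, -0.4199336 ,  0.34605901],
       [-0.54408443,  0.6373851 , -0.54563025],
       [ 0.00855562, -0.64606192, -0.76323705]])}
top {'fovy': 45.9477443323812, 'cx': 253.58403118646447, 'cy': 187.58145654043693, 'eye': array([ 369.0518488 ,  -48.24327751, 1534.56601552]), 'attitude': array([[ 1.82766260e-02, -9.91279596e-01,  1.30501826e-01],
       [-9.99832914e-01, -1.81633320e-02,  2.05845296e-03],
       [ 3.29845560e-04, -1.30517642e-01, -9.91445932e-01]])}
{'t': 0.1, 'joint_pos': array([-9.32392276e-01,  3.85517735e-01,  6.73344574e-03, -4.22276320e-04,
       -1.19398660e+00, -2.58606410e-01]), 'joint_vel': array([ 0.00060145, -0.00258143,  0.00283401,  0.00122328,  0.00101856,
        0.00133033]), 'tau': array([-1.34807295e-03, -3.93318808e+01,  1.88928419e+01,  4.19802502e+00,
       -2.63957634e-03, -3.79966139e-06]), 'eef_pos': array([ 231.54673086, -580.00734447,  252.29845567]), 'tool_rot': array([[-9.28797358e-01, -3.70587002e-01, -8.61337407e-04],
       [-3.70587981e-01,  9.28795584e-01,  1.81963313e-03],
       [ 1.25673994e-04,  2.00927173e-03, -9.99997974e-01]]), 'ft_force': array([ 0.33128085, -0.15594998,  0.59195438]), 'moment': array([0.01063068, 0.00958748, 0.00562186]), 'finger_force': 0.0, 'finger_gap': 85.37853110618786} 22.0
```

View pics/scene0.png

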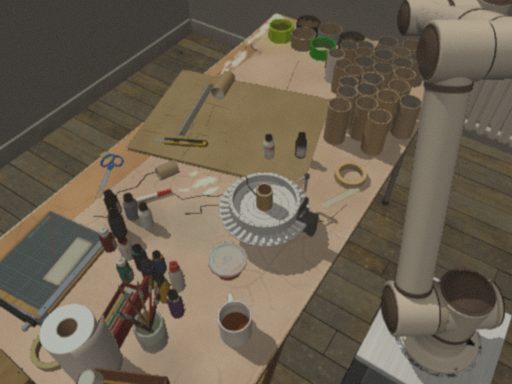

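View pics/top0.png

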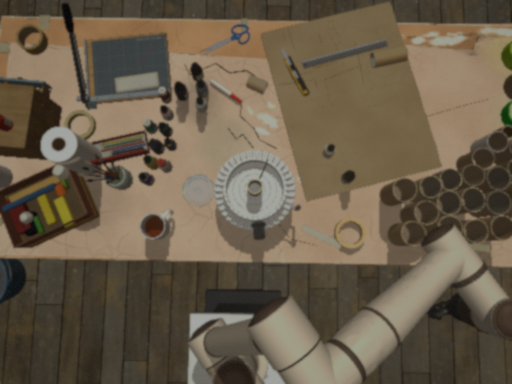

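Run:
```python
import cv2
t=cv2.imread("pics/top0.png")[142:242,206:306]; s=cv2.imread("pics/scene0.png")[165:260,210:330]
cv2.imwrite("pics/topc.png",cv2.resize(t,None,fx=6,fy=6,interpolation=cv2.INTER_CUBIC))
cv2.imwrite("pics/scc.png",cv2.resize(s,None,fx=6,fy=6,interpolation=cv2.INTER_CUBIC))
```

```text
(no output)
```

View pics/topc.png

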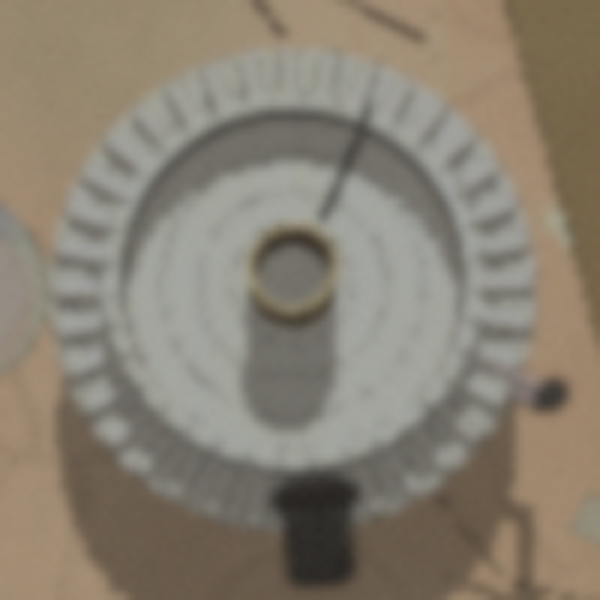

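View pics/scc.png

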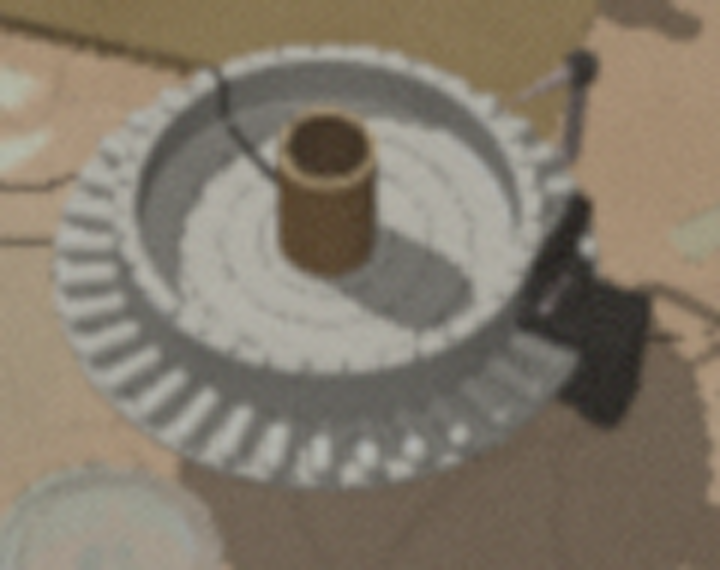

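```bash
cat > h.py <<'E'
from plant import arm
import numpy as np
def ray(n,u,v):
    c=arm.calibration(n); f=192/np.tan(np.radians(c["fovy"]/2))
    return c["eye"],c["attitude"]@np.array([(u-c["cx"])/f,(v-c["cy"])/f,1])
def proj(n,p):
    c=arm.calibration(n); f=192/np.tan(np.radians(c["fovy"]/2))
    q=c["attitude"].T@(np.array(p)-c["eye"]); return np.array([c["cx"]+f*q[0]/q[2],c["cy"]+f*q[1]/q[2]])
def at(n,uv,z):
    e,d=ray(n,*uv); return e+d*(z-e[2])/d[2]
def tri(a,b):
    (e,d),(g,h)=ray("top",*a),ray("scene",*b)
    k=np.linalg.lstsq(np.c_[d,-h],g-e,rcond=None)[0]; p,q=e+d*k[0],g+h*k[1]
    return (p+q)/2,np.linalg.norm(p-q)
T=lambda x,y:(205.5+(x+.5)/6,141.5+(y+.5)/6)
S=lambda x,y:(209.5+(x+.5)/6,164.5+(y+.5)/6)
E
python3 - <<'E'
from h import *
np.set_printoptions(precision=1,suppress=True)
P=dict(tube=((293,271),(328,148),167),post=((549,393),(582,66),138),tip=((478,368),(515,103),131.5),bar=((316,488),(558,262),174),zero=((371,92),(214,77),128))
for k,(a,b,z) in P.items():
    p,e=tri(T(*a),S(*b)); print(k,p,round(e,1),"top@z",at("top",T(*a),z),"scene@z",at("scene",S(*b),z))
# outer ring fits
import cv2
for n,F,pts,z in(("top",T,[(50,290),(293,47),(537,285),(120,125),(470,125),(75,190)],93),("scene",S,[(55,240),(80,340),(180,445),(310,487),(420,480)],93)):
    w=np.array([at(n,F(*q),z)[:2] for q in pts]); s=np.linalg.lstsq(np.c_[2*w,np.ones(len(w))],(w**2).sum(1),rcond=None)[0]
    print(n,"ring",s[:2],np.sqrt(s[2]+s[:2]@s[:2]))
E
```

```text
tube [553.8 -47.  166.2] 4.5 top@z [551.7 -47.9 167. ] scene@z [555.7 -45.7 167. ]
post [ 495.1 -181.1  135.6] 0.8 top@z [ 494.5 -181.   138. ] scene@z [ 494.6 -178.9  138. ]
tip [ 509.  -143.8  134.5] 4.1 top@z [ 507.4 -144.7  131.5] scene@z [ 512.1 -145.5  131.5]
bar [442.6 -61.8 144.7] 1.0 top@z [441.5 -61.4 174. ] scene@z [432.5 -40.4 174. ]
zero [652.  -88.6 118.6] 5.6 top@z [652.7 -87.2 128. ] scene@z [644.3 -82.4 128. ]
top ring [552.8 -48.8] 129.79777086505973
scene ring [548.5 -54.1] 139.2146463012578
```

Run:
```python
from h import *
import cv2
C=np.array([553,-48]);Y=np.radians(6.3)
def W(r,a,z): return [C[0]+r*np.cos(a),C[1]+r*np.sin(a),z]
A=np.linspace(0,2*np.pi,73)
bc=np.array(W(117,Y+np.pi,0)); ux=np.array([np.cos(Y),np.sin(Y),0]);uy=np.array([-ux[1],ux[0],0])
box=[bc+ux*5.5*i+uy*22*j+[0,0,174] for i,j in((1,1),(1,-1),(-1,-1),(-1,1),(1,1))]
L=[([W(131,a,96) for a in A],(0,0,255)),([W(90,a,128) for a in A],(255,0,0)),([W(23.5,a,167) for a in A],(0,255,255)),(box,(0,255,0)),
 ([W(103,Y-np.radians(120),131.5),W(148,Y-np.radians(120),138)],(255,0,255)),([W(90,Y-np.radians(30),128),W(100,Y-np.radians(30),128)],(0,255,0)),([W(40,Y-np.radians(30),98),W(88,Y-np.radians(30),98)],(0,255,0))]
o=[]
for n,x0,y0 in(("top",206,142),("scene",222,160)):
    im=cv2.resize(cv2.imread(f"pics/{n}0.png")[y0:y0+103,x0:x0+100],None,fx=4,fy=4,interpolation=cv2.INTER_CUBIC)
    if n=="scene": im=cv2.resize(cv2.imread(f"pics/{n}0.png")[y0:y0+103,x0:x0+100],None,fx=4,fy=4,interpolation=cv2.INTER_CUBIC)
    for p,c in L:
        q=np.array([(proj(n,k)-[x0,y0]+.5)*4-.5 for k in p]); cv2.polylines(im,[np.round(q*8).astype(int).reshape(-1,1,2)],False,c,1,cv2.LINE_AA,3)
    o.append(im)
cv2.imwrite("pics/ov.png",np.hstack(o)); print(bc)
```

```text
[436.70656821 -60.8389144    0.        ]
```

View pics/ov.png

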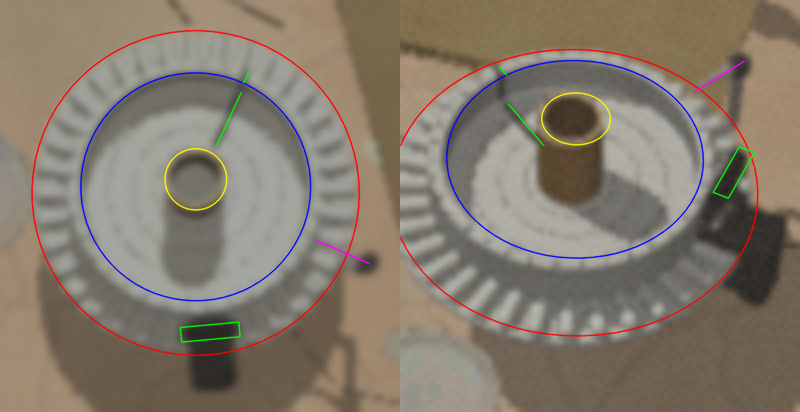

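```bash
cat >> h.py <<'E'
def go(x,y,z,phi):
    "offset cm & z-twist for tool down with tool y at heading phi (deg), from measured pose"
    s=arm.sense(); R=s["tool_rot"]; d=R.T@(np.array([x,y,z])-s["eef_pos"])
    from scipy.spatial.transform import Rotation as Q
    c,n=np.cos(np.radians(phi)),np.sin(np.radians(phi)); G=np.c_[[n,-c,0],[c,n,0],[0,0,-1]]
    return d/10,Q.from_matrix(R.T@G).as_rotvec()
E
python3 -c "
from h import *
np.set_printoptions(precision=3,suppress=True)
print(go(439,-61,240,186))"
```

```text
Traceback (most recent call last):
  File "h.py", line 22, in go
    return d/10,Q.from_matrix(R.T@G).as_rotvec()
                ~~~~~~~~~~~~~^^^^^^^
  File "scipy/spatial/transform/_rotation.pyx", line 1143, in scipy.spatial.transform._rotation.Rotation.from_matrix
ValueError: Non-positive determinant (left-handed or null coordinate frame) in rotation matrix 0: [[-0.271  0.962 -0.   ]
 [ 0.962  0.271 -0.002]
 [ 0.002  0.001  1.   ]].
```

```bash
sed -i 's/\[n,-c,0\]/[-n,c,0]/' h.py
python3 -c "
from h import *
np.set_printoptions(precision=3,suppress=True)
print(go(439,-61,240,186))"
```

```text
(array([-38.502,  40.515,   1.306]), array([ 0.002,  0.001, -1.296]))
```

jog_arm(
  plan=[
    {"claw": 1,"offset": [-4,4.2,0.1],"twist": [0,0,-0.13]},
    {"claw": 0.7,"offset": [-8,8.4,0.3],"twist": [0,0,-0.26]},
    {"claw": 0.5,"offset": [-12,12.6,0.4],"twist": [0,0,-0.4]},
    {"claw": 0.5,"offset": [-16,16.8,0.6],"twist": [0,0,-0.54]},
    {"claw": 0.5,"offset": [-20,21,0.7],"twist": [0,0,-0.67]},
  ],
)

```text
t: 0.72
eef_pos: [339.8, -309.4, 246.0]
tool_rot: [[-0.494, -0.869, -0.0], [-0.869, 0.494, 0.0], [-0.0, 0.0, -1.0]]
ft_force: [0.5, 0.4, -0.9]
finger_gap: 42.7
finger_force: 0.0
```

```bash
python3 -c "
from h import *
np.set_printoptions(precision=3,suppress=True)
print(go(439,-61,240,186))"
```

```text
(array([-26.501,   3.653,   0.603]), array([ 0.   ,  0.   , -0.622]))
```

jog_arm(
  plan=[
    {"claw": 0.5,"offset": [-6,0.9,0.1],"twist": [0,0,-0.15]},
    {"claw": 0.5,"offset": [-12,1.8,0.2],"twist": [0,0,-0.3]},
    {"claw": 0.5,"offset": [-18,2.6,0.4],"twist": [0,0,-0.45]},
    {"claw": 0.5,"offset": [-23,3.2,0.5],"twist": [0,0,-0.62]},
    {"claw": 0.5,"offset": [-26.5,3.6,0.6],"twist": [0,0,-0.62]},
  ],
)

```text
t: 1.35
eef_pos: [440.6, -61.4, 240.1]
tool_rot: [[0.102, -0.995, -0.0], [-0.995, -0.102, 0.0], [-0.0, 0.0, -1.0]]
ft_force: [0.1, -0.6, -0.3]
finger_gap: 42.8
finger_force: 0.0
```

jog_arm(
  plan=[
    {"claw": 0.5,"offset": [0,0,1.5],"twist": [0,0,0]},
    {"claw": 0.5,"offset": [0,0,3],"twist": [0,0,0]},
    {"claw": 0.5,"offset": [0,0,3.5],"twist": [0,0,0]},
  ],
)

```text
t: 1.72
eef_pos: [439.6, -63.5, 204.3]
tool_rot: [[0.099, -0.995, -0.002], [-0.995, -0.099, -0.0], [0.0, 0.002, -1.0]]
ft_force: [-0.0, -0.2, -0.3]
finger_gap: 43.0
finger_force: 0.0
```

Run:
```python
from h import *
import cv2
np.set_printoptions(precision=3,suppress=True)
s=arm.sense(); print(s["eef_pos"],s["finger_gap"],go(439,-61,172,186))
o=[]
for n,x0,y0 in(("top",206,152),("scene",262,160)):
    i=arm.snapshot(n); cv2.imwrite(f"pics/{n}1.png",i)
    o.append(cv2.resize(i[y0:y0+100,x0:x0+80],None,fx=5,fy=5,interpolation=cv2.INTER_CUBIC))
cv2.imwrite("pics/b1.png",np.hstack(o))
```

```text
[439.587 -63.455 204.27 ] 42.95684709658571 (array([-0.25 ,  0.026,  3.227]), array([ 0.002, -0.   , -0.006]))
```

View pics/b1.png

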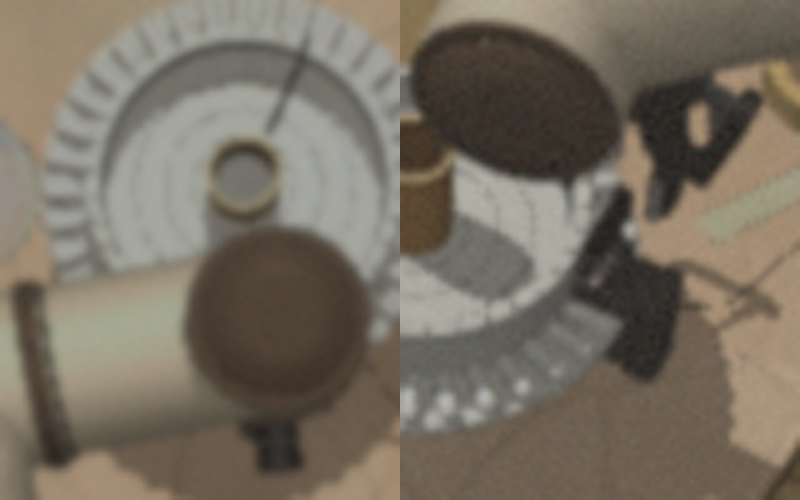

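Run:
```python
from h import *
np.set_printoptions(precision=1,suppress=True)
for z in(165,174): print(at("scene",(302.5,208),z),at("top",T(316,490),z))
for p in((307,199),(298,218)): print(at("scene",p,170))
for x in(439,445): print(proj("scene",(x,-61,165)),[proj("scene",(x+dx*np.cos(.1)-dy*np.sin(.1),-61+dx*.1+dy,170)) for dx,dy in((0,22),(0,-22))])
```

```text
[436.1 -47.7 165. ] [441.  -61.5 165. ]
[433.1 -41.1 174. ] [440.5 -61.4 174. ]
[439.6 -77.6 170. ]
[427.8  -8.6 170. ]
[304.  204.3] [array([300.8, 208.9]), array([307.5, 197.5])]
[302.1 203.3] [array([298.8, 207.9]), array([305.5, 196.5])]
```

jog_arm(
  plan=[
    {"claw": 0.5,"offset": [-0.2,0,1],"twist": [0,0,0]},
    {"claw": 0.5,"offset": [-0.2,0,2],"twist": [0,0,0]},
    {"claw": 0.5,"offset": [-0.2,0,2.8],"twist": [0,0,0]},
    {"claw": 0.5,"offset": [-0.2,0,3.2],"twist": [0,0,0]},
    {"claw": 0.5,"offset": [-0.2,0,3.2],"twist": [0,0,0]},
  ],
)

```text
t: 2.45
eef_pos: [440.0, -61.6, 173.0]
tool_rot: [[0.099, -0.995, -0.001], [-0.995, -0.099, -0.0], [0.0, 0.001, -1.0]]
ft_force: [0.6, -0.2, -0.4]
finger_gap: 42.8
finger_force: 0.0
```

jog_arm(
  plan=[
    {"claw": 0.25,"offset": [0,0,0],"twist": [0,0,0]},
    {"claw": 0.18,"offset": [0,0,0],"twist": [0,0,0]},
    {"claw": 0.15,"offset": [0,0,0],"twist": [0,0,0]},
    {"claw": 0.1,"offset": [0,0,0],"twist": [0,0,0]},
    {"claw": 0.1,"offset": [0,0,0],"twist": [0,0,0]},
  ],
  newtons=25,
)

```text
t: 3.08
eef_pos: [438.7, -61.8, 173.5]
tool_rot: [[0.099, -0.995, -0.003], [-0.995, -0.099, -0.0], [0.0, 0.003, -1.0]]
ft_force: [-4.9, 0.4, 4.1]
finger_gap: 13.7
finger_force: 24.3
```

jog_arm(
  plan=[
    {"claw": 0.05,"offset": [0,0.1,0],"twist": [0,0,0]},
    {"claw": 0,"offset": [0,0.15,0],"twist": [0,0,0]},
    {"claw": 0,"offset": [0,0.15,0],"twist": [0,0,0]},
  ],
  newtons=40,
)

```text
t: 3.45
eef_pos: [438.4, -61.8, 173.5]
tool_rot: [[0.099, -0.995, -0.0], [-0.995, -0.099, -0.0], [0.0, 0.0, -1.0]]
ft_force: [-4.3, -0.2, 5.6]
finger_gap: 12.9
finger_force: 39.1
```

```bash
python3 -c "
from h import *
s=arm.sense();print(s['eef_pos'],s['ft_force'],s['moment'],s['finger_gap'],s['finger_force'])"
```

```text
[438.4159739  -61.76967825 173.53553481] [-4.28774183 -0.18948867  5.64666743] [-0.027886    1.28535005 -0.03536537] 12.901491256612024 39.11521375179291
```

jog_arm(
  plan=[
    {"claw": 0,"offset": [0,0.1,-0.5],"twist": [0,0,0]},
    {"claw": 0,"offset": [0,0.1,-1.0],"twist": [0,0,0]},
    {"claw": 0,"offset": [0,0.1,-1.4],"twist": [0,0,0]},
    {"claw": 0,"offset": [0,0.1,-1.6],"twist": [0,0,0]},
    {"claw": 0,"offset": [0,0.1,-1.6],"twist": [0,0,0]},
  ],
  newtons=60,
)

```text
t: 4.08
eef_pos: [437.7, -61.7, 189.2]
tool_rot: [[0.099, -0.995, 0.0], [-0.995, -0.099, 0.0], [-0.0, -0.0, -1.0]]
ft_force: [2.0, -1.7, -8.8]
finger_gap: 11.7
finger_force: 58.6
```

jog_arm(
  plan=[
    {"claw": 0,"offset": [0,0,0],"twist": [0,0,-0.15]},
    {"claw": 0,"offset": [0,0,0],"twist": [0,0,-0.3]},
    {"claw": 0,"offset": [0,0,0],"twist": [0,0,-0.45]},
    {"claw": 0,"offset": [0,0,0],"twist": [0,0,-0.6]},
    {"claw": 0,"offset": [0,0,0],"twist": [0,0,-0.6]},
  ],
)

```text
t: 4.7
eef_pos: [438.5, -61.4, 189.5]
tool_rot: [[0.642, -0.766, 0.002], [-0.766, -0.642, 0.001], [0.001, -0.002, -1.0]]
ft_force: [3.7, -0.6, -8.6]
finger_gap: 11.8
finger_force: 58.6
```

```bash
python3 -c "
from h import *
s=arm.sense();print(s['eef_pos'],s['ft_force'],s['moment'],s['finger_gap'],s['finger_force'])"
```

```text
[438.45553192 -61.43900622 189.45363461] [ 3.73244947 -0.59159826 -8.60011703] [-0.09097886 -1.01914399 -0.04305796] 11.769564741941375 58.596922159194946
```

jog_arm(
  plan=[
    {"claw": 0,"offset": [0,0,0],"twist": [0,0,-0.15]},
    {"claw": 0,"offset": [0,0,0],"twist": [0,0,-0.3]},
    {"claw": 0,"offset": [0,0,0],"twist": [0,0,-0.45]},
    {"claw": 0,"offset": [0,0,0],"twist": [0,0,-0.62]},
    {"claw": 0,"offset": [0,0,0],"twist": [0,0,-0.62]},
  ],
)

```text
t: 5.32
eef_pos: [438.9, -60.9, 189.6]
tool_rot: [[0.968, -0.253, 0.003], [-0.253, -0.968, 0.002], [0.003, -0.002, -1.0]]
ft_force: [4.5, 3.1, -8.7]
finger_gap: 11.5
finger_force: 58.6
```

jog_arm(
  plan=[
    {"claw": 0,"offset": [0,0,0.2],"twist": [0,0,0]},
    {"claw": 0,"offset": [0,0,0.35],"twist": [0,0,0]},
    {"claw": 0,"offset": [0,0,0.35],"twist": [0,0,0]},
  ],
)

```text
t: 5.7
eef_pos: [439.0, -60.9, 186.2]
tool_rot: [[0.967, -0.254, 0.003], [-0.254, -0.967, 0.001], [0.003, -0.002, -1.0]]
ft_force: [3.7, 3.5, -7.6]
finger_gap: 11.6
finger_force: 58.7
```

```bash
python3 -c "
from h import *
s=arm.sense();print(s['eef_pos'],s['ft_force'],s['moment'],s['finger_gap'],s['finger_force'],s['tool_rot'])"
```

```text
[438.95360903 -60.92463372 186.15066512] [ 3.69322475  3.52147829 -7.6490851 ] [ 0.97274736 -1.25251458 -0.02774502] 11.622507609470405 58.66273641586304 [[ 0.96722204 -0.25390921  0.00341087]
 [-0.25391526 -0.96722535  0.0014697 ]
 [ 0.00292591 -0.0022876  -0.9999931 ]]
```

jog_arm(
  plan=[
    {"claw": 0,"offset": [0,0,0.1],"twist": [0,0,0]},
    {"claw": 0,"offset": [0,0,0.15],"twist": [0,0,0]},
    {"claw": 0,"offset": [0,0,0.15],"twist": [0,0,0]},
  ],
)

```text
t: 6.08
eef_pos: [439.1, -61.0, 185.6]
tool_rot: [[0.968, -0.252, 0.004], [-0.252, -0.968, 0.001], [0.004, -0.002, -1.0]]
ft_force: [1.5, 3.7, -3.2]
finger_gap: 11.6
finger_force: 59.3
```

jog_arm(
  plan=[
    {"claw": 0.2,"offset": [0,0,0],"twist": [0,0,0]},
    {"claw": 0.4,"offset": [0,0,0],"twist": [0,0,0]},
    {"claw": 0.4,"offset": [0,0,0],"twist": [0,0,0]},
    {"claw": 0.4,"offset": [0,0,-0.2],"twist": [0,0,0]},
    {"claw": 0.4,"offset": [0,0,-0.6],"twist": [0,0,0]},
  ],
)

```text
t: 6.7
eef_pos: [437.4, -61.9, 190.5]
tool_rot: [[0.968, -0.249, -0.001], [-0.249, -0.968, -0.0], [-0.001, 0.0, -1.0]]
ft_force: [-0.1, 0.7, 0.3]
finger_gap: 34.3
finger_force: 0.0
```

jog_arm(
  plan=[
    {"claw": 0.4,"offset": [0,0,-2],"twist": [0,0,0]},
    {"claw": 0.4,"offset": [0,0,-4],"twist": [0,0,0]},
    {"claw": 0.4,"offset": [0,0,-6],"twist": [0,0,0]},
    {"claw": 0.4,"offset": [0,0,-6],"twist": [0,0,0]},
  ],
)

```text
t: 7.2
eef_pos: [438.4, -61.7, 251.8]
tool_rot: [[0.968, -0.249, 0.004], [-0.249, -0.968, 0.001], [0.003, -0.001, -1.0]]
ft_force: [-0.8, -0.3, -0.4]
finger_gap: 34.1
finger_force: 0.0
```

Run:
```python
from h import *
import cv2
np.set_printoptions(precision=3,suppress=True)
s=arm.sense(); print(s["eef_pos"],s["finger_gap"],s["joint_pos"])
C=np.array([555.3,-48.7])   # plunger (439,-61.3)+117 at 6.2deg
th=np.radians(60); print(C+95*np.array([np.cos(th),np.sin(th)]),go(*(C+95*np.array([np.cos(th),np.sin(th)])),240,240))
```

```text
[438.449 -61.678 251.787] 34.137888815884416 [ 0.23   0.069 -0.417  0.    -1.082  1.089]
[602.8    33.572] (array([ 13.54 , -13.318,   1.245]), array([-0.002, -0.003,  0.272]))
```

jog_arm(
  plan=[
    {"claw": 0.4,"offset": [3.4,-3.3,0.3],"twist": [0,0,0.07]},
    {"claw": 0.4,"offset": [6.8,-6.6,0.6],"twist": [0,0,0.14]},
    {"claw": 0.4,"offset": [10.2,-10,0.9],"twist": [0,0,0.2]},
    {"claw": 0.4,"offset": [13.5,-13.3,1.2],"twist": [0,0,0.27]},
    {"claw": 0.4,"offset": [13.5,-13.3,1.2],"twist": [0,0,0.27]},
  ],
)

```text
t: 7.82
eef_pos: [602.8, 34.8, 235.2]
tool_rot: [[0.867, -0.498, -0.004], [-0.498, -0.867, -0.001], [-0.003, 0.003, -1.0]]
ft_force: [-0.8, -0.1, -0.2]
finger_gap: 34.2
finger_force: 0.0
```

jog_arm(
  plan=[
    {"claw": 0.4,"offset": [0,0,3],"twist": [0,0,0]},
    {"claw": 0.4,"offset": [0,0,6],"twist": [0,0,0]},
    {"claw": 0.4,"offset": [0,0,8],"twist": [0,0,0]},
    {"claw": 0.4,"offset": [0,0,8],"twist": [0,0,0]},
  ],
)

```text
t: 8.32
eef_pos: [599.4, 32.6, 156.1]
tool_rot: [[0.867, -0.499, -0.005], [-0.499, -0.867, -0.001], [-0.004, 0.004, -1.0]]
ft_force: [-0.0, -0.1, 0.3]
finger_gap: 33.9
finger_force: 0.0
```

Run:
```python
from h import *
import cv2
np.set_printoptions(precision=3,suppress=True)
s=arm.sense(); print(s["eef_pos"],s["finger_gap"],s["ft_force"],go(602.8,33.6,131,240))
o=[]
for n,x0,y0 in(("top",206,142),("scene",230,150)):
    i=arm.snapshot(n); cv2.imwrite(f"pics/{n}2.png",i)
    o.append(cv2.resize(i[y0:y0+100,x0:x0+80],None,fx=5,fy=5,interpolation=cv2.INTER_CUBIC))
cv2.imwrite("pics/b2.png",np.hstack(o))
```

```text
[599.403  32.613 156.117] 33.89339808844202 [-0.014 -0.053  0.307] (array([ 0.255, -0.265,  2.51 ]), array([0.004, 0.004, 0.001]))
```

View pics/b2.png

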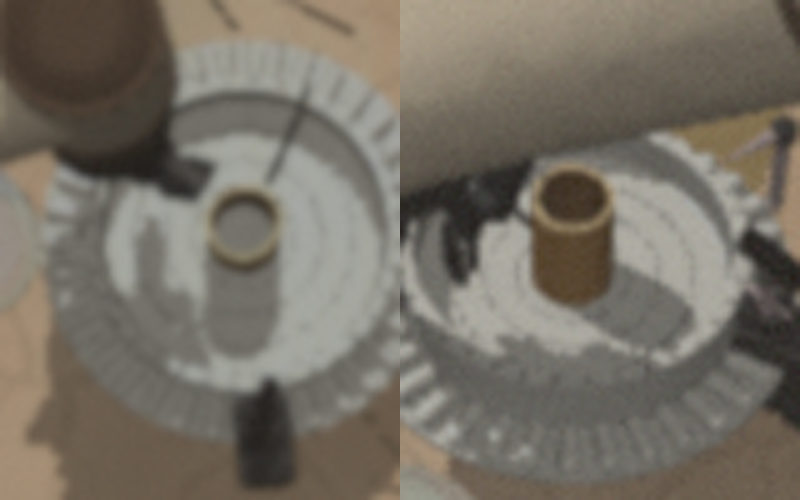

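jog_arm(
  plan=[
    {"claw": 0.4,"offset": [0.2,-0.2,0.8],"twist": [0,0,0]},
    {"claw": 0.4,"offset": [0.2,-0.2,1.6],"twist": [0,0,0]},
    {"claw": 0.4,"offset": [0.2,-0.2,2.5],"twist": [0,0,0]},
    {"claw": 0.3,"offset": [0.2,-0.2,2.5],"twist": [0,0,0]},
    {"claw": 0.2,"offset": [0.2,-0.2,2.5],"twist": [0,0,0]},
  ],
  newtons=20,
)

```text
t: 9.05
eef_pos: [604.4, 34.2, 133.4]
tool_rot: [[0.867, -0.498, 0.0], [-0.498, -0.867, -0.0], [0.0, 0.0, -1.0]]
ft_force: [1.4, 0.7, 0.4]
finger_gap: 17.0
finger_force: 0.0
```

jog_arm(
  plan=[
    {"claw": 0.15,"offset": [0,0,0],"twist": [0,0,0]},
    {"claw": 0.1,"offset": [0,0,0],"twist": [0,0,0]},
    {"claw": 0.05,"offset": [0,0,0],"twist": [0,0,0]},
    {"claw": 0,"offset": [0,0,0],"twist": [0,0,0]},
  ],
)

```text
t: 9.55
eef_pos: [603.9, 34.1, 133.7]
tool_rot: [[0.867, -0.499, -0.001], [-0.499, -0.867, -0.0], [-0.0, 0.0, -1.0]]
ft_force: [-3.6, 0.9, 4.9]
finger_gap: 9.7
finger_force: 20.5
```

```bash
python3 -c "
from h import *
s=arm.sense();print(s['eef_pos'],s['ft_force'],s['moment'],s['finger_gap'],s['finger_force'],s['tool_rot'])"
```

```text
[603.87311331  34.10149864 133.67980544] [-3.56031376  0.91640802  4.88637169] [ 0.15289617  1.00232645 -0.28791316] 9.746166102785809 20.471538696782545 [[ 8.66765682e-01 -4.98715332e-01 -5.20202043e-04]
 [-4.98715424e-01 -8.66765783e-01 -5.63017968e-05]
 [-4.22814762e-04  3.08233248e-04 -9.99999863e-01]]
```

jog_arm(
  plan=[
    {"claw": 0,"offset": [1.23,0.08,0],"twist": [0,0,0.13]},
    {"claw": 0,"offset": [2.44,0.32,0],"twist": [0,0,0.26]},
    {"claw": 0,"offset": [3.61,0.71,0],"twist": [0,0,0.39]},
    {"claw": 0,"offset": [4.72,1.26,0],"twist": [0,0,0.52]},
    {"claw": 0,"offset": [4.72,1.26,0],"twist": [0,0,0.52]},
  ],
)

```text
t: 10.18
eef_pos: [637.7, -1.5, 133.7]
tool_rot: [[0.502, -0.865, -0.004], [-0.865, -0.502, -0.001], [-0.001, 0.003, -1.0]]
ft_force: [-6.8, 1.8, 7.2]
finger_gap: 9.7
finger_force: 23.6
```

```bash
python3 -c "
from h import *
s=arm.sense();print(s['eef_pos'],s['ft_force'],s['moment'],s['finger_gap'],s['finger_force'],s['tool_rot'][:,1]*95+s['eef_pos'])"
```

```text
[637.67421923  -1.54336411 133.67252181] [-6.75919925  1.83673164  7.16726609] [ 0.24722523  1.91508473 -0.36976999] 9.658947070466352 23.62892997181916 [555.53094383 -49.26519246 134.00328817]
```

jog_arm(
  plan=[
    {"claw": 0,"offset": [1.23,0.11,0],"twist": [0,0,0.13]},
    {"claw": 0,"offset": [2.44,0.37,0],"twist": [0,0,0.26]},
    {"claw": 0,"offset": [3.61,0.76,0],"twist": [0,0,0.39]},
    {"claw": 0,"offset": [4.72,1.31,0],"twist": [0,0,0.52]},
    {"claw": 0,"offset": [4.72,1.31,0],"twist": [0,0,0.52]},
  ],
)

```text
t: 10.8
eef_pos: [649.1, -48.4, 133.7]
tool_rot: [[0.006, -1.0, -0.005], [-1.0, -0.006, 0.0], [-0.0, 0.005, -1.0]]
ft_force: [-9.0, 3.7, 7.7]
finger_gap: 9.5
finger_force: 21.6
```

```bash
python3 -c "
from h import *
s=arm.sense();print(s['eef_pos'],s['ft_force'],s['moment'],s['finger_gap'],s['finger_force'],s['tool_rot'][:,1]*95+s['eef_pos'])"
```

```text
[649.1176227  -48.4254939  133.69408305] [-8.95038347  3.66414704  7.68721978] [ 0.93452505  2.35458163 -0.29615346] 9.46181833078261 21.603089540512883 [554.12083901 -49.03347531 134.18545455]
```

jog_arm(
  plan=[
    {"claw": 0,"offset": [1.23,0.12,0],"twist": [0,0,0.13]},
    {"claw": 0,"offset": [2.44,0.39,0],"twist": [0,0,0.26]},
    {"claw": 0,"offset": [3.61,0.81,0],"twist": [0,0,0.39]},
    {"claw": 0,"offset": [4.8,1.4,0],"twist": [0,0,0.53]},
    {"claw": 0,"offset": [4.8,1.4,0],"twist": [0,0,0.53]},
  ],
)

```text
t: 11.42
eef_pos: [635.7, -95.4, 133.7]
tool_rot: [[-0.499, -0.866, -0.004], [-0.866, 0.499, 0.002], [0.001, 0.004, -1.0]]
ft_force: [-7.2, 6.0, 7.8]
finger_gap: 10.1
finger_force: 20.4
```

Run:
```python
from h import *
import cv2
np.set_printoptions(precision=3,suppress=True)
s=arm.sense();print(s['eef_pos'],s['ft_force'],s['moment'],s['finger_gap'],s['tool_rot'][:,1]*95+s['eef_pos'],s['tool_rot'][:,1])
o=[]
for n,x0,y0 in(("top",236,152),("scene",240,150)):
    i=arm.snapshot(n); cv2.imwrite(f"pics/{n}3.png",i)
    o.append(cv2.resize(i[y0:y0+90,x0:x0+80],None,fx=5,fy=5,interpolation=cv2.INTER_CUBIC))
cv2.imwrite("pics/b3.png",np.hstack(o))
```

```text
[635.707 -95.416 133.659] [-7.17   6.029  7.773] [ 1.748  2.03  -0.162] 10.134929186908263 [553.405 -47.97  134.049] [-0.866  0.499  0.004]
```

View pics/b3.png

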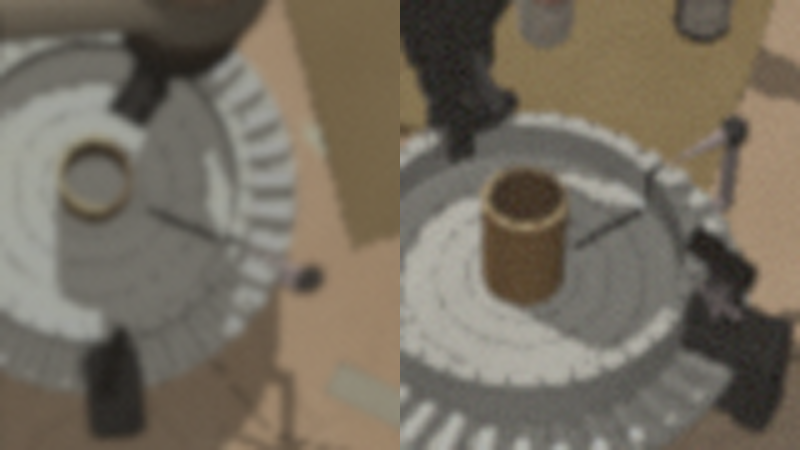

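Run:
```python
from h import *
t=lambda x,y:(235.5+(x+.5)/5,151.5+(y+.5)/5)
s=lambda x,y:(239.5+(x-400+.5)/5,149.5+(y+.5)/5)
C=np.array([555,-48.6])
for n,f,x,y,z in(("top",t,148,208,98),("top",t,215,238,98),("top",t,308,279,138),("scene",s,577,247,98),("scene",s,643,209,98),("scene",s,652,172,128),("scene",s,682,158,131.5),("scene",s,735,129,138)):
    p=at(n,f(x,y),z)[:2]; d=p-C; print(n,z,p.round(1),np.hypot(*d).round(1),np.degrees(np.arctan2(d[1],d[0])).round(1))
```

```text
top 98 [540.7 -82.7] 37.0 -112.7
top 98 [ 522.2 -125.7] 83.8 -113.0
top 138 [ 493.5 -181.3] 146.3 -114.8
scene 98 [541.  -82.3] 36.5 -112.5
scene 98 [ 523.9 -128.2] 85.4 -111.3
scene 128 [ 522.2 -132.2] 89.8 -111.4
scene 131.5 [ 511.8 -148.3] 108.7 -113.4
scene 138 [ 494.9 -179.6] 144.1 -114.7
```

jog_arm(
  plan=[
    {"claw": 0,"offset": [0.2,0.05,0],"twist": [0,0,0.02]},
    {"claw": 0,"offset": [0.2,0.1,0],"twist": [0,0,0.02]},
    {"claw": 0,"offset": [0.2,0.1,0],"twist": [0,0,0.02]},
    {"claw": 0.2,"offset": [0.2,0.1,0],"twist": [0,0,0.02]},
    {"claw": 0.4,"offset": [0.2,0.1,0],"twist": [0,0,0.02]},
  ],
)

```text
t: 12.15
eef_pos: [636.5, -97.1, 133.1]
tool_rot: [[-0.515, -0.857, 0.001], [-0.857, 0.515, -0.0], [-0.0, -0.001, -1.0]]
ft_force: [0.0, 0.4, 0.0]
finger_gap: 33.2
finger_force: 0.0
```

jog_arm(
  plan=[
    {"claw": 0.4,"offset": [0,0,0],"twist": [0,0,0]},
    {"claw": 0.4,"offset": [0,0,-3],"twist": [0,0,0]},
    {"claw": 0.4,"offset": [0,0,-7],"twist": [0,0,0]},
    {"claw": 0.4,"offset": [0,0,-11],"twist": [0,0,0]},
    {"claw": 0.4,"offset": [0,0,-11],"twist": [0,0,0]},
  ],
)

```text
t: 12.78
eef_pos: [638.0, -97.3, 247.7]
tool_rot: [[-0.515, -0.857, 0.009], [-0.857, 0.515, -0.0], [-0.004, -0.008, -1.0]]
ft_force: [0.4, -0.6, 0.3]
finger_gap: 34.1
finger_force: 0.0
```

Run:
```python
from h import *
import cv2
np.set_printoptions(precision=3,suppress=True)
print(arm.sense()["eef_pos"],go(438.5,-61.5,240,255.3))
i=arm.snapshot("top"); cv2.imwrite("pics/top4.png",i)
o=cv2.resize(i[152:242,236:316],None,fx=5,fy=5,interpolation=cv2.INTER_CUBIC)
i=arm.snapshot("scene"); cv2.imwrite("pics/scene4.png",i)
cv2.imwrite("pics/b4.png",np.hstack([o,cv2.resize(i[150:240,240:320],None,fx=5,fy=5,interpolation=cv2.INTER_CUBIC)]))
```

```text
[637.997 -97.3   247.712] (array([ 7.2  , 18.953,  0.59 ]), array([-0.009, -0.004, -1.855]))
```

View pics/b4.png

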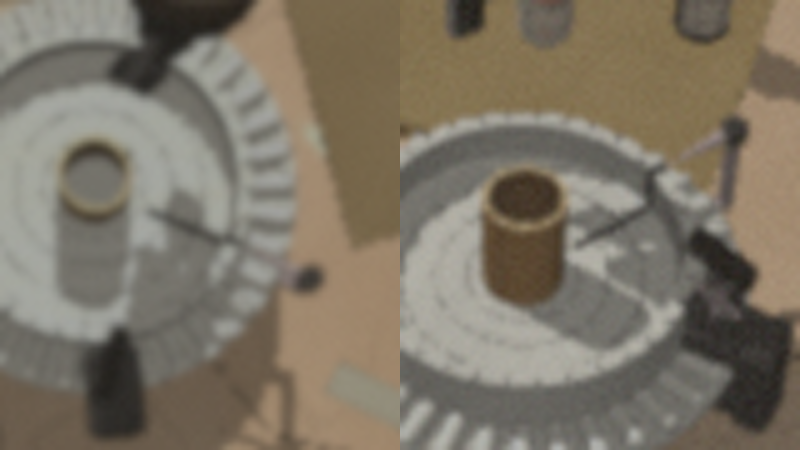

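jog_arm(
  plan=[
    {"claw": 0.4,"offset": [0.8,2.2,0.1],"twist": [0,0,-0.18]},
    {"claw": 0.4,"offset": [1.6,4.4,0.2],"twist": [0,0,-0.36]},
    {"claw": 0.4,"offset": [2.4,6.6,0.3],"twist": [0,0,-0.54]},
    {"claw": 0.4,"offset": [3.2,8.8,0.4],"twist": [0,0,-0.72]},
    {"claw": 0.4,"offset": [4,11,0.5],"twist": [0,0,-0.9]},
  ],
)

```text
t: 13.5
eef_pos: [519.5, -74.6, 236.5]
tool_rot: [[0.357, -0.934, -0.003], [-0.934, -0.357, -0.0], [-0.001, 0.003, -1.0]]
ft_force: [0.2, -0.2, 0.2]
finger_gap: 34.1
finger_force: 0.0
```

Run:
```python
from h import *
np.set_printoptions(precision=3,suppress=True)
print(arm.sense()["eef_pos"],go(438.5,-61.5,240,255.3))
```

```text
[519.523 -74.61  236.54 ] (array([-4.115,  7.103, -0.32 ]), array([ 0.002,  0.002, -0.95 ]))
```

jog_arm(
  plan=[
    {"claw": 0.4,"offset": [-1.2,2,-0.3],"twist": [0,0,-0.18]},
    {"claw": 0.4,"offset": [-2.4,4,-0.3],"twist": [0,0,-0.36]},
    {"claw": 0.4,"offset": [-3.4,6,-0.3],"twist": [0,0,-0.54]},
    {"claw": 0.4,"offset": [-4.1,7.1,-0.3],"twist": [0,0,-0.72]},
    {"claw": 0.4,"offset": [-4.1,7.1,-0.3],"twist": [0,0,-0.9]},
  ],
)

```text
t: 14.12
eef_pos: [438.5, -61.3, 240.1]
tool_rot: [[0.954, -0.301, -0.003], [-0.301, -0.954, -0.0], [-0.003, 0.001, -1.0]]
ft_force: [1.6, -0.6, -0.5]
finger_gap: 34.2
finger_force: 0.0
```

jog_arm(
  plan=[
    {"claw": 0.4,"offset": [0,0,0.5],"twist": [0,0,-0.05]},
    {"claw": 0.4,"offset": [0,0,1.5],"twist": [0,0,-0.05]},
    {"claw": 0.4,"offset": [0,0,1.5],"twist": [0,0,-0.05]},
  ],
)

```text
t: 14.5
eef_pos: [439.2, -61.4, 224.6]
tool_rot: [[0.966, -0.26, -0.004], [-0.26, -0.966, -0.001], [-0.004, 0.002, -1.0]]
ft_force: [-0.6, -0.4, -0.2]
finger_gap: 34.3
finger_force: 0.0
```

Run:
```python
from h import *
np.set_printoptions(precision=3,suppress=True)
print(arm.sense()["eef_pos"],go(438.5,-61.5,185.5,255.3))
```

```text
[439.174 -61.376 224.602] (array([-0.048,  0.023,  3.91 ]), array([ 0.002,  0.004, -0.006]))
```

jog_arm(
  plan=[
    {"claw": 0.4,"offset": [0,0,1.2],"twist": [0,0,0]},
    {"claw": 0.4,"offset": [0,0,2.4],"twist": [0,0,0]},
    {"claw": 0.4,"offset": [0,0,3.4],"twist": [0,0,0]},
    {"claw": 0.4,"offset": [0,0,3.9],"twist": [0,0,0]},
    {"claw": 0.3,"offset": [0,0,3.9],"twist": [0,0,0]},
  ],
)

```text
t: 15.12
eef_pos: [440.1, -61.3, 186.9]
tool_rot: [[0.966, -0.259, -0.001], [-0.259, -0.966, -0.0], [-0.001, 0.0, -1.0]]
ft_force: [0.4, 0.7, 0.3]
finger_gap: 25.7
finger_force: 0.0
```

jog_arm(
  plan=[
    {"claw": 0.2,"offset": [0,0,0],"twist": [0,0,0]},
    {"claw": 0.15,"offset": [0,0,0],"twist": [0,0,0]},
    {"claw": 0.08,"offset": [0,0,0],"twist": [0,0,0]},
    {"claw": 0,"offset": [0,0,0],"twist": [0,0,0]},
    {"claw": 0,"offset": [0,0,0],"twist": [0,0,0]},
  ],
  newtons=60,
)

```text
t: 15.75
eef_pos: [440.6, -61.1, 187.8]
tool_rot: [[0.966, -0.259, 0.001], [-0.259, -0.966, 0.0], [0.001, -0.001, -1.0]]
ft_force: [-0.5, 1.7, 3.4]
finger_gap: 11.0
finger_force: 58.8
```

```bash
python3 -c "
from h import *
s=arm.sense();print(s['eef_pos'],s['ft_force'],s['moment'],s['finger_gap'],s['finger_force'],s['tool_rot'][:,1])"
```

```text
[440.61879618 -61.09130813 187.8140922 ] [-0.54686885  1.66559259  3.37390324] [ 0.49815154  0.04322202 -0.02155917] 11.01115985467921 58.83042097091675 [-2.58629764e-01 -9.65976385e-01 -5.18915924e-04]
```

jog_arm(
  plan=[
    {"claw": 0,"offset": [0,0,-0.2],"twist": [0,0,0]},
    {"claw": 0,"offset": [0,0,-0.42],"twist": [0,0,0]},
    {"claw": 0,"offset": [0,0,-0.42],"twist": [0,0,0]},
  ],
)

```text
t: 16.12
eef_pos: [440.2, -61.0, 190.8]
tool_rot: [[0.966, -0.259, -0.0], [-0.259, -0.966, 0.001], [-0.0, -0.0, -1.0]]
ft_force: [5.3, 1.7, -8.7]
finger_gap: 10.7
finger_force: 58.5
```

jog_arm(
  plan=[
    {"claw": 0,"offset": [-0.05,0,-0.1],"twist": [0,0,0]},
    {"claw": 0,"offset": [-0.05,0,-0.1],"twist": [0,0,0.15]},
    {"claw": 0,"offset": [-0.05,0,-0.1],"twist": [0,0,0.3]},
    {"claw": 0,"offset": [-0.05,0,-0.1],"twist": [0,0,0.45]},
    {"claw": 0,"offset": [-0.05,0,-0.1],"twist": [0,0,0.6]},
  ],
)

```text
t: 16.75
eef_pos: [439.3, -61.8, 192.3]
tool_rot: [[0.647, -0.762, -0.001], [-0.762, -0.647, -0.002], [0.0, 0.002, -1.0]]
ft_force: [4.0, -3.4, -9.0]
finger_gap: 10.4
finger_force: 58.5
```

```bash
python3 -c "
from h import *
s=arm.sense();print(s['eef_pos'],s['ft_force'],s['moment'],s['finger_gap'],s['finger_force'],s['tool_rot'][:,1])"
```

```text
[439.28634098 -61.82045009 192.32742467] [ 3.99998999 -3.41819612 -8.9574125 ] [-0.85968968 -1.22334145  0.05430743] 10.385765769831398 58.531479835510254 [-0.76207187 -0.64748952  0.0019468 ]
```

Turning freely, spring force only. Continue to 0.

jog_arm(
  plan=[
    {"claw": 0,"offset": [0,0,0],"twist": [0,0,0.15]},
    {"claw": 0,"offset": [0,0,0],"twist": [0,0,0.3]},
    {"claw": 0,"offset": [0,0,0],"twist": [0,0,0.45]},
    {"claw": 0,"offset": [0,0,0],"twist": [0,0,0.62]},
    {"claw": 0,"offset": [0,0,0],"twist": [0,0,0.62]},
  ],
)

```text
t: 17.38
eef_pos: [438.0, -62.3, 191.8]
tool_rot: [[0.09, -0.996, -0.004], [-0.996, -0.09, -0.002], [0.002, 0.005, -1.0]]
ft_force: [1.3, -5.3, -8.0]
finger_gap: 10.7
finger_force: 58.5
```

jog_arm(
  plan=[
    {"claw": 0,"offset": [0,0,0.4],"twist": [0,0,0]},
    {"claw": 0,"offset": [0,0,0.8],"twist": [0,0,0]},
    {"claw": 0,"offset": [0,0,1.1],"twist": [0,0,0]},
    {"claw": 0,"offset": [0,0,1.4],"twist": [0,0,0]},
    {"claw": 0,"offset": [0,0,1.4],"twist": [0,0,0]},
  ],
)

```text
t: 18.0
eef_pos: [438.1, -62.2, 178.1]
tool_rot: [[0.092, -0.996, -0.004], [-0.996, -0.092, -0.002], [0.002, 0.005, -1.0]]
ft_force: [-0.3, -4.8, -6.9]
finger_gap: 10.7
finger_force: 58.9
```

```bash
python3 -c "
from h import *
s=arm.sense();print(s['eef_pos'],s['ft_force'],s['moment'],s['finger_gap'],s['finger_force'],s['tool_rot'][:,1])"
```

```text
[438.08561001 -62.24856946 178.11535317] [-0.28550336 -4.84609594 -6.94160897] [-1.55786797 -0.19921452 -0.02996285] 10.70495954130237 58.873026967048645 [-0.99574141 -0.09207568  0.00459529]
```

jog_arm(
  plan=[
    {"claw": 0,"offset": [0,0,0.15],"twist": [0,0,0]},
    {"claw": 0,"offset": [0,0,0.25],"twist": [0,0,0]},
    {"claw": 0,"offset": [0,0,0.25],"twist": [0,0,0]},
  ],
)

```text
t: 18.38
eef_pos: [438.3, -62.1, 176.3]
tool_rot: [[0.092, -0.996, -0.004], [-0.996, -0.092, -0.002], [0.002, 0.004, -1.0]]
ft_force: [-0.7, -5.5, -1.8]
finger_gap: 10.7
finger_force: 59.7
```

jog_arm(
  plan=[
    {"claw": 0.1,"offset": [0,0,0],"twist": [0,0,0]},
    {"claw": 0.3,"offset": [0,0,0],"twist": [0,0,0]},
    {"claw": 0.45,"offset": [0,0,0],"twist": [0,0,0]},
    {"claw": 0.45,"offset": [0,0,0],"twist": [0,0,0]},
  ],
)

```text
t: 18.88
eef_pos: [440.2, -60.8, 176.6]
tool_rot: [[0.09, -0.996, 0.001], [-0.996, -0.09, 0.0], [-0.0, -0.001, -1.0]]
ft_force: [0.2, 0.3, 0.4]
finger_gap: 38.6
finger_force: 0.0
```

jog_arm(
  plan=[
    {"claw": 0.45,"offset": [0,0,-1],"twist": [0,0,0]},
    {"claw": 0.45,"offset": [0,0,-4],"twist": [0,0,0]},
    {"claw": 0.45,"offset": [0,0,-8],"twist": [0,0,0]},
    {"claw": 0.45,"offset": [5,0,-10],"twist": [0,0,0]},
    {"claw": 0.45,"offset": [10,0,-11],"twist": [0,0,0]},
  ],
)

```text
t: 19.5
eef_pos: [449.5, -161.4, 288.8]
tool_rot: [[0.092, -0.996, 0.005], [-0.996, -0.092, -0.0], [0.001, -0.005, -1.0]]
ft_force: [0.7, 0.5, -0.9]
finger_gap: 38.9
finger_force: 0.0
```

jog_arm(
  plan=[
    {"claw": 0.45,"offset": [5,0,0],"twist": [0,0,0]},
    {"claw": 0.45,"offset": [10,0,0],"twist": [0,0,0]},
    {"claw": 0.45,"offset": [15,0,0],"twist": [0,0,0]},
    {"claw": 0.45,"offset": [15,0,0],"twist": [0,0,0]},
  ],
)

```text
t: 20.0
eef_pos: [461.8, -312.8, 285.9]
tool_rot: [[0.085, -0.996, -0.0], [-0.996, -0.085, -0.0], [0.0, 0.0, -1.0]]
ft_force: [-0.2, 1.0, -0.2]
finger_gap: 38.3
finger_force: 0.0
```

Run:
```python
from h import *
import cv2
i=arm.snapshot("top"); cv2.imwrite("pics/top5.png",i)
o=cv2.resize(i[152:242,236:316],None,fx=5,fy=5,interpolation=cv2.INTER_CUBIC)
i=arm.snapshot("scene"); cv2.imwrite("pics/scene5.png",i)
cv2.imwrite("pics/b5.png",np.hstack([o,cv2.resize(i[150:240,240:320],None,fx=5,fy=5,interpolation=cv2.INTER_CUBIC)]))
```

```text
(no output)
```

View pics/b5.png

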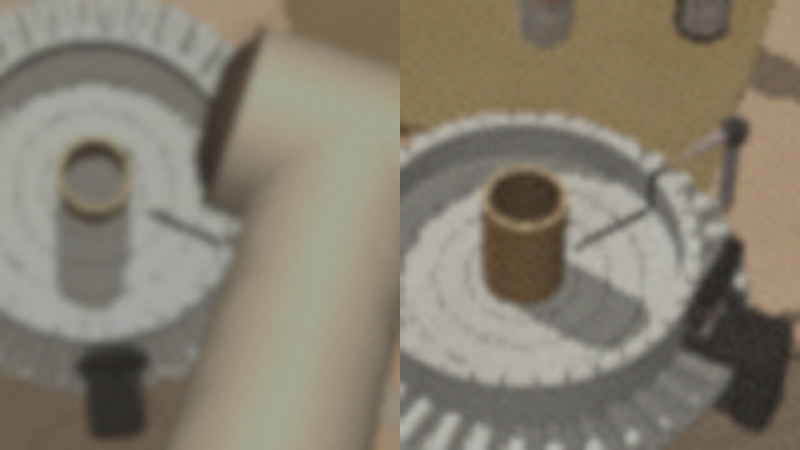

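Run:
```python
import cv2,numpy as np
g=lambda n:cv2.cvtColor(cv2.imread(f"pics/{n}.png"),cv2.COLOR_BGR2GRAY).astype(np.float32)
a,b,c=g("scene0"),g("scene5"),g("scene4")
for nm,(y,h,x,w) in dict(bar=(192,34,290,32),teeth=(225,22,222,60)).items():
    W=cv2.createHanningWindow((w,h),cv2.CV_32F); f=lambda i:i[y:y+h,x:x+w]
    print(nm,"diff now/mid",np.abs(f(a)-f(b)).mean(),np.abs(f(a)-f(c)).mean(),"shift",cv2.phaseCorrelate(f(a),f(b),W),cv2.phaseCorrelate(f(a),f(c),W))
```

```text
bar diff now/mid 3.828125 17.080883 shift ((-0.07190305893417204, 0.1684315819503972), 0.903301940816972) ((-0.6633436753311273, -1.3558198038192408), 0.4530109473400646)
teeth diff now/mid 3.7575758 4.818939 shift ((-0.23044903911462455, -0.27016979565579646), 0.9799285315805011) ((0.2699966255776509, 0.2625823433395862), 1.022686587439643)
```

```bash
python3 -c "
from plant import arm
print(arm.close_job())"
```

```text
the job is handed in; nothing more can be done
None
```

I handed the job in at about 20 s; no verdict came back. In the last pictures the long line faces the pointer, the bar is back where it started (pin home), the card tube stands mid-wheel, and the arm is clear; I did not re-check the bottles, tape and mug for movement.

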